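# Slide the copper backing plate under the tacked workpiece

### The job

Push the flat copper backing plate across the table, in under the steel workpiece that lies across the two blue risers, until its leading edge is right up against the yellow stop and its groove runs under the seam. Only push it: keep it flat on the table, never lift or tip it, and do not shift the workpiece above it or disturb the hammer, spray can or grinding disc. Finish with the hand clear of everything.

Things in the scene. Friction and masses are not known exactly. Their poses are not given: they have to be found in the camera images.
- jig: Fixed welding jig. Origin on the table midway between its two blue risers; x axis = slide-in direction (away from the robot, within 0.4 rad of world x), y left. Risers 50 (x) x 30 x 14 mm high at y = -68 and +68 mm: passage 106 mm wide. Their blue feet, 6 mm high (bolts 11 mm), reach to y = -128 and +128 mm.
- stop (a point): Centre of the near (robot side) face of the jig's yellow stop bar, at table height: x = +43 mm, y = 0 in the jig frame, axes as the jig. The bar is fixed, 120 mm wide along y, 18 mm thick, 22 mm high. The leading edge of the copper plate must end against this face.
- workpiece: Loose grey steel plate (two pieces tacked along a dark seam), 60 mm along x, 160 mm along y, 6 mm thick, 0.45 kg, resting by its weight alone on the risers, centred on the jig, same axes. Origin at the centre of its underside, 14 mm above the table (the headroom). The seam runs along x at y = 0.
- backing: Loose copper plate, 110 (x) x 92 (y) x 10 mm, 0.55 to 0.9 kg, flat on the table on the robot's side of the jig, +x end leading, up to 30 mm off the passage's middle and 0.3 rad askew. Origin at the centre of its underside; dark groove along x on top. Slides with dry friction. Pushed home its origin is at x = -12 mm, y = 0 of the jig; 37 mm then still stick out from under the workpiece.
- hammer: Bystander: hammer lying on the table to the left of the jig, 260 mm long, head 78 mm across, up to 26 mm high; leave it alone. Origin on the table under the middle of its length, x axis along the handle towards the head.
- spray: Bystander: red spray can standing, 54 mm diameter, 150 mm high; leave it alone. Origin at the centre of its foot.
- disc: Bystander: orange grinding disc lying flat, 100 mm diameter, 12 mm thick; leave it alone. Origin at the centre of its underside.
Not all that is in view belongs to the job. There is more than one size of the backing; the job needs the middle-sized.

How it is judged:
By the outcome, as a careful person would: the job done as asked, in the order asked, and still so for the second after the job is handed in, with the robot touching nothing.
It also fails if it takes over 61 s, if anything falls off the work surface, if the arm or the gripper's body presses on something with over 40 N, if the wrist force passes 120 N, or if a joint passes its speed limit or range.

### The arm

A 6-joint arm with a two-finger parallel gripper is mounted at the origin on the work surface. World frame = base frame: x ahead of the robot, y to its left, z up, the work surface at z = 0. Lengths are in m, angles in rad, forces in N, time in s.
With the tool pointing down it reaches from about 0.35 to 0.975 m from the base axis. Payload 4.9 kg.
Tool frame: the origin (TCP) lies at the very end of the fingers, on their centre line; the grasp point (between the pads) lies 19 mm behind it; x points along the fingers, y is the direction in which the jaws open and shut, and the axes are right-handed (so a half turn about x gives the same grasp; the last joint's range is limited). The gripper opens to 85 mm and grips with 20 to 120 N. Pads are 22 mm wide; open, the fingers measure 114 mm over their backs; the gripper's body (76 mm by 85 mm) begins 54 mm behind the grasp point. The pads swing forward as they close: fully open they stand 13 mm farther back than shut.
Start: joints at [-0.119, 0.053, 1.613, -0, 1.476, -0.119], TCP at [0.625, 0, 0.231] pointing down, gripper open.
Joint ranges: [-3.01, 3.01], [-1.01, 2.22], [0.06, 2.58], [-1.02, 4.17], [0.09, 2.62], [-3.14, 3.14]. Speed limits (rad/s): [2.57, 2.57, 3.14, 3.14, 3.14, 3.14].

### API

Orientations are given as a unit quaternion [w, x, y, z].
In Python, from plant import manip gives the robot as it stands.
- The arm moves only by the tool play_rows, never from a script. Its argument "plan" is a list of rows, each a list of 5 numbers: the shift along the tool's x, y, z in mm, then the turn about the tool's x in rad, then the closure, from -1 (fully open) to 1 (shut). A call has 1 to 8 rows; each row is the pose to reach, as a shift and turn from the pose commanded when the call began, along the tool's axes at that moment; what a row does not reach only later rows make up. A row lasts 1/8 s, in which the tool goes at most 62.5 mm and 10.7 degrees, less where a joint would pass 70% of its speed; a pose out of reach is approached as far as the arm can. A call with a gripper value outside its range is refused whole. The fingers move at their own pace and stop on an object; the grip force is fixed at half the most. Time passes only in rows, so rows that repeat a pose let the fingers close. It gives the time, the measured TCP pose, the force and the opening at its end, in the units of the state.
- manip.state(): the state, without advancing time (a new reading comes with each control period).
- manip.grab_frame(name): name is "scene" or "side" or "wrist"; returns a dict with "img" (420x560x3 uint8, red, green, blue), "range_z" (420x560 float32, m along the optical axis (not along the pixel's ray), 0 where there is no reading), "fx", "fy", "cx", "cy" (pixels), "origin" and "rotation" of the camera in the world. Camera axes: x right, y up, looking along -z (the intrinsics and any distortion apply to the point x, -y, -z); pixel columns grow to the right and rows downward; lengths in m; the calibration is good to about 2 mm. A picture is of the moment at which its call begins.
- manip.job_done(): hands the job in, once; it reports no verdict.
The state is a dict: "time": time; "joint_pos": joint angles; "joint_vel": joint speeds; "joint_efforts": joint torques, N m; "tool_pos": TCP position; "tool_rot": TCP orientation; "contact_force": force on the tool from outside, world axes, zero at the start; "ft_torque": the same for the moment, N m; "gripper_width": opening from 0.0 (shut) to 1.0 (fully open).
Only numpy, scipy, OpenCV 4.12 (cv2) and the standard library are available. Lean on these libraries where they do the work, as an engineer would, in place of code of your own. Each camera call takes 0.05 s, during which the arm holds its last target. There are 200 camera calls.

## Working session

There is one attempt and no reset: what is moved stays moved. The work goes in short steps, Python scripts to look and compute and a tool call to move; the robot and the scene stay as the last step left them, time stands still between calls to the robot, and variables do not carry over. Pictures are saved under pics/ and viewed, about 8 in all and at most 12, crops included, and the job is handed in when it is done.

Besides the shell and the picture viewer there is one more tool, called after "Request:" as name(argument=value, ...), one argument or row to a line, values as JSON. play_rows: Moves the arm, as the interface text tells. Its arguments: {"type":"object","properties":{"plan":{"type":"array"}},"required":["plan"]}

```bash
mkdir -p pics; cat > h.py <<'E'
import numpy as np, cv2
from plant import manip
def grab(n,save=None):
    f=manip.grab_frame(n)
    if save: cv2.imwrite('pics/'+save,f['img'][:,:,::-1])
    return f
def ray(f,u,v):
    d=np.array([(u-f['cx'])/f['fx'],-(v-f['cy'])/f['fy'],-1.0])
    return np.array(f['origin']),np.array(f['rotation'])@d
def onz(f,u,v,z):
    o,d=ray(f,u,v); return o+d*(z-o[2])/d[2]
def cloud(f):
    v,u=np.mgrid[0:420,0:560]
    r=f['range_z']
    P=np.stack([(u-f['cx'])/f['fx']*r,-(v-f['cy'])/f['fy']*r,-r],-1)
    return P@np.array(f['rotation']).T+np.array(f['origin'])
def proj(f,p):
    c=np.array(f['rotation']).T@(np.array(p)-np.array(f['origin']))
    return f['cx']+f['fx']*c[0]/-c[2], f['cy']-f['fy']*c[1]/-c[2]
E
python3 - <<'E'
from h import *
ims=[]
for n in ['scene','side','wrist']:
    f=grab(n,n+'0.png'); print(n,[ (k,np.round(v,4).tolist()) for k,v in f.items() if k not in('img','range_z')])
print(manip.state())
E
```

```text
scene [('fx', 435.7062), ('fy', 435.7062), ('cx', 284.4643), ('cy', 210.0261), ('origin', [1.2106, 0.5166, 0.5618]), ('rotation', [0.408, 0.2222, 0.436, 0.7708])]
side [('fx', 473.0952), ('fy', 473.0952), ('cx', 283.0557), ('cy', 209.3637), ('origin', [0.0215, 0.8102, 0.5905]), ('rotation', [-0.2491, -0.1391, 0.4701, 0.8352])]
wrist [('fx', 337.1151), ('fy', 337.1151), ('cx', 277.3599), ('cy', 202.3211), ('origin', [0.6247, 0.079, 0.3734]), ('rotation', [0.9879, -0.1553, 0.0016, -0.0003])]
{'time': 0.15, 'joint_pos': array([-1.19005655e-01,  5.32426499e-02,  1.61400450e+00,  8.11485032e-06,
        1.47605140e+00, -1.19021063e-01]), 'joint_vel': array([ 0.00225721,  0.00051011, -0.00405761, -0.00053749, -0.0009524 ,
        0.00079687]), 'joint_efforts': array([ 5.10442842e-04, -3.94241810e+01, -3.70721948e+01, -1.15854355e-04,
        4.61802789e-03,  5.00508997e-05]), 'tool_pos': array([6.24488483e-01, 6.03181776e-05, 2.30306774e-01]), 'tool_rot': array([ 0.49952762,  0.49962558,  0.50047933, -0.50036674]), 'contact_force': array([0.24015268, 0.3070997 , 0.70444681]), 'ft_torque': array([-0.02743456, -0.03828126,  0.00200074]), 'gripper_width': 1.0026223536037393}
```

View pics/scene0.png

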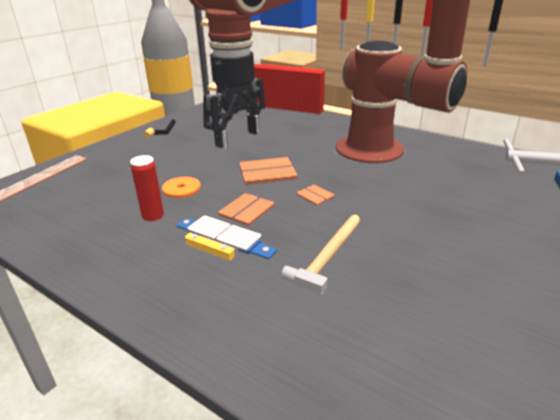

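View pics/side0.png

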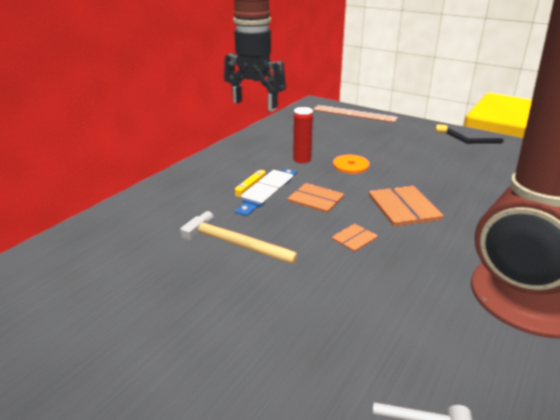

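The scene image shows the middle-sized plate at (247,208), next to the jig at (225,235), with the small plate at (315,194), the large one at (267,170) and the hammer at (320,255). In the side view the middle plate is at (317,196) and the jig at (267,188).

```bash
cat >> h.py <<'E'
def masks(f):
    h=cv2.cvtColor(f['img'],cv2.COLOR_RGB2HSV); H,S,V=[h[...,i].astype(int) for i in range(3)]
    return dict(copper=(H>4)&(H<14)&(S>120)&(S<225)&(V>90), yellow=(H>=19)&(H<32)&(S>170)&(V>110), blue=(H>100)&(H<125)&(S>150)&(V>60), steel=(S<40)&(V>150))
def blobs(f,k,z,amin=60,box=(.3,1.1,-.45,.45)):
    m=masks(f)[k].astype(np.uint8)
    m=cv2.morphologyEx(m,cv2.MORPH_CLOSE,np.ones((5,5),np.uint8))
    out=[]
    for c in cv2.findContours(m,cv2.RETR_EXTERNAL,cv2.CHAIN_APPROX_NONE)[0]:
        if cv2.contourArea(c)<amin: continue
        P=np.array([onz(f,u,v,z)[:2] for u,v in c[:,0]],np.float32)
        r=cv2.minAreaRect(P*1000)
        x,y=r[0]
        if box[0]<x/1e3<box[1] and box[2]<y/1e3<box[3]: out.append((k,np.round(r[0],1),np.round(r[1],1),round(r[2],1),cv2.contourArea(c)))
    return out
E
python3 - <<'E'
from h import *
for n in ['scene','side','wrist']:
    f=grab(n); print(n)
    for k,z in [('copper',.01),('yellow',.022),('steel',.02),('blue',.006)]:
        for b in blobs(f,k,z): print('  ',*b)
E
```

```text
sceneTraceback (most recent call last):
  File "<stdin>", line 5, in <module>
  File "h.py", line 29, in blobs
    P=np.array([onz(f,u,v,z)[:2] for u,v in c[:,0]],np.float32)
                ~~~^^^^^^^^^
  File "h.py", line 11, in onz
    o,d=ray(f,u,v); return o+d*(z-o[2])/d[2]
        ~~~^^^^^^^
  File "h.py", line 9, in ray
    return np.array(f['origin']),np.array(f['rotation'])@d
                                 ~~~~~~~~~~~~~~~~~~~~~~~^~
ValueError: matmul: Input operand 1 has a mismatch in its core dimension 0, with gufunc signature (n?,k),(k,m?)->(n?,m?) (size 3 is different from 4)
```

View pics/wrist0.png

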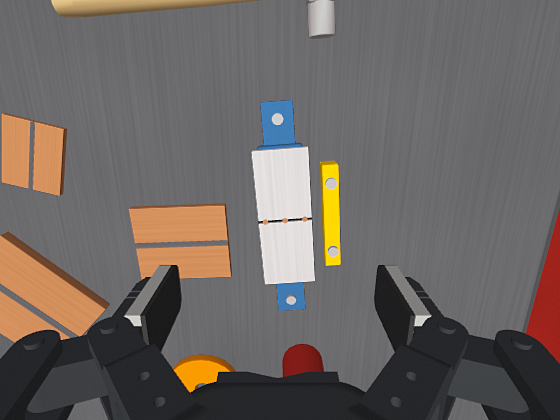

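The wrist view is the best one. The middle plate is at (182,242), the workpiece at (283,215), the yellow stop at (331,213), and the can and disc are just below. The camera rotation is a quaternion, so I'll convert it.

```bash
sed -i 's/^def grab(n,save=None):/from scipy.spatial.transform import Rotation as R\ndef grab(n,save=None):/; s/^    if save: cv2/    q=f["rotation"]; f["rotation"]=R.from_quat([q[1],q[2],q[3],q[0]]).as_matrix()\n    if save: cv2/' h.py
python3 - <<'E'
from h import *
for n in ['scene','side','wrist']:
    f=grab(n); print(n)
    for k,z in [('copper',.01),('yellow',.022),('steel',.02),('blue',.006)]:
        for b in blobs(f,k,z): print('  ',*b)
    if n=='wrist': 
        C=cloud(f)
        for u,v in [(182,225),(283,180),(332,213),(277,118),(230,120),(190,370),(302,360)]: print(u,v,np.round(C[v,u],4),np.round(onz(f,u,v,.01),4))
E
```

```text
scene
   copper [514.3 -86.9] [115.9  97.5] 2.1 900.0
   copper [361.4  17.1] [79.2 68.3] 76.7 359.5
   copper [ 525.3 -304.7] [112.8 105. ] 33.3 614.0
   copper [ 314.  -171.6] [141.1 148.8] 46.9 1046.5
   yellow [696.4 -41.1] [ 24.1 125.3] 4.3 215.5
   steel [1056.2  -42.6] [568.4 169.5] 90.0 14630.0
   steel [660.7 177.1] [103.1  43.4] 87.3 449.0
   steel [640.8 -66.5] [ 84.1 188.9] 4.0 1299.5
   blue [622.7  45.6] [41.  49.4] 6.5 133.0
side
   copper [352.6  20.1] [81.4 67.5] 75.6 616.0
   copper [ 313.1 -170.6] [127.6 162.5] 46.8 1751.5
   copper [509.3 -85.1] [113.6 102.2] 2.1 876.0
   yellow [678.6 -38.6] [ 26.1 142.5] 5.6 178.5
   yellow [ 512.8 -286.9] [88.4 82.8] 33.4 318.0
   steel [666.1 175.7] [ 38.1 107.4] 4.3 303.5
   steel [632.6 -65.3] [ 67.6 191.3] 6.6 783.5
   blue [628.5  44.7] [44.8 55.7] 0.8 105.5
wrist
   copper [ 511.1 -114.3] [109.7  41.8] 2.1 2356.0
   copper [ 335.4 -146.8] [ 69.3 148.1] 46.8 5090.5
   copper [509.7 -65.4] [110.7  48.7] 2.1 3312.0
   copper [357.5  14.9] [78.1 68. ] 75.7 4210.5
   yellow [ 524.2 -267.1] [62.5 44.1] 26.3 866.0
   yellow [682
[... 157 characters left out ...]
0.6] 90.0 62.0
   steel [681.2 -13.3] [10.6 11.3] 45.6 77.0
   steel [631.7 -55.3] [ 59.8 160.6] 4.4 7021.0
   steel [623.9  54.7] [10.9 10.2] 89.9 89.0
   steel [664. 147.] [23.2 29.6] 2.8 781.5
   blue [ 640.  -163.4] [33.1 38.6] 4.2 650.5
   blue [624.   47.5] [48.1 48.8] 4.5 1415.0
182 225 [ 0.5136 -0.0659  0.0106] [ 0.5134 -0.0661  0.01  ]
283 180 [ 0.6303 -0.0098  0.0205] [ 0.6304 -0.0124  0.01  ]
332 213 [ 0.6846 -0.0469  0.0226] [ 0.6867 -0.0514  0.01  ]
277 118 [0.6238 0.0547 0.012 ] [0.6238 0.0545 0.01  ]
230 120 [5.73e-01 5.18e-02 4.00e-04] [0.5744 0.0525 0.01  ]
190 370 [ 0.5065 -0.2745  0.0123] [ 0.5057 -0.2768  0.01  ]
302 360 [ 0.6548 -0.2385  0.033 ] [ 0.6568 -0.2599  0.01  ]
```

Request:
play_rows(
  plan=[
    [0,-30,45,-0.04,-0.2],
    [0,-60,90,-0.077,-0.2],
    [0,-90,130,-0.077,-0.2],
    [0,-109,160,-0.077,-0.2],
    [50,-109,160,-0.077,-0.2],
    [100,-109,160,-0.077,-0.2],
    [150,-109,160,-0.077,-0.2],
    [190,-109,160,-0.077,-0.2],
  ],
)

```text
time: 1.35
tool_pos: [0.5152, -0.1597, 0.0392]
tool_rot: [0.518, 0.48, 0.519, -0.481]
contact_force: [0.5, 0.1, -0.1]
gripper_width: 0.597
```

```bash
python3 - <<'E'
from h import *
s=manip.state(); print(s['time'],s['tool_pos'],s['gripper_width'],s['contact_force'])
print(R.from_quat(np.roll(s['tool_rot'],-1)).as_matrix().round(4))
f=grab('wrist','w1.png')
for k,z in [('copper',.01),('yellow',.022),('steel',.02),('blue',.006)]:
        for b in blobs(f,k,z): print('  ',*b)
E
```

```text
1.35 [ 0.51516499 -0.15970039  0.03921845] 0.5968428972450729 [ 0.47788518  0.11440163 -0.10015295]
[[-1.20e-03  9.97e-01  7.68e-02]
 [ 6.00e-04  7.68e-02 -9.97e-01]
 [-1.00e+00 -1.20e-03 -7.00e-04]]
   copper [ 383.  -190.3] [112.6  51.6] 80.2 7846.5
   copper [ 511.2 -114.1] [109.6  42.1] 2.1 16763.5
   copper [617.2 -55.7] [6.7 5.6] 4.3 138.5
   copper [509.3 -64.6] [109.8  43. ] 1.7 22269.0
   steel [ 633.8 -161.2] [10.6 11.2] 15.1 285.5
   steel [630.3 -96.5] [50.6 77.8] 4.4 13520.0
   steel [615.9 -45.2] [29.6 20.2] 4.3 3200.5
   blue [ 638.7 -162.2] [36.3 41.1] 4.4 3929.5
```

View pics/w1.png

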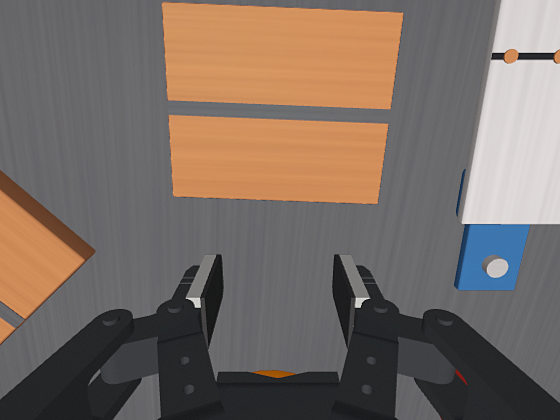

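The plate is at about (510,-89) mm with yaw 0.035, and its groove is centred. The fingers stand clear of its near side, with the disc and can well behind. Next I lower gently until I feel the table.

Request:
play_rows(
  plan=[
    [15,0,0,0,-0.2],
    [30,0,0,0,-0.2],
    [34,0,0,0,-0.2],
    [36,0,0,0,-0.2],
    [36,0,0,0,-0.2],
  ],
)

```text
time: 2.02
tool_pos: [0.5165, -0.1602, 0.006]
tool_rot: [0.519, 0.48, 0.518, -0.48]
contact_force: [-0.3, 0.2, 0.4]
gripper_width: 0.598
```

Request:
play_rows(
  plan=[
    [1,0,0,0,-0.2],
    [2,0,0,0,-0.2],
    [2,0,0,0,-0.2],
  ],
)

```text
time: 2.4
tool_pos: [0.5159, -0.16, 0.0033]
tool_rot: [0.519, 0.48, 0.519, -0.48]
contact_force: [-0.1, -0.4, 0.0]
gripper_width: 0.601
```

Request:
play_rows(
  plan=[
    [1,0,0,0,-0.2],
    [2,0,0,0,-0.2],
    [3,0,0,0,-0.2],
    [3,0,0,0,-0.2],
  ],
)

```text
time: 2.9
tool_pos: [0.5159, -0.1599, 0.0001]
tool_rot: [0.519, 0.48, 0.519, -0.48]
contact_force: [1.3, -0.2, 1.4]
gripper_width: 0.595
```

Request:
play_rows(
  plan=[
    [1,0,0,0,-0.2],
    [2,0,0,0,-0.2],
    [2,0,0,0,-0.2],
  ],
)

```text
time: 3.28
tool_pos: [0.5159, -0.16, -0.0018]
tool_rot: [0.519, 0.48, 0.519, -0.48]
contact_force: [0.5, -0.1, 0.2]
gripper_width: 0.603
```

Request:
play_rows(
  plan=[
    [1,0,0,0,-0.2],
    [2,0,0,0,-0.2],
    [2,0,0,0,-0.2],
  ],
)

```text
time: 3.65
tool_pos: [0.5161, -0.1601, -0.0032]
tool_rot: [0.519, 0.48, 0.519, -0.48]
contact_force: [-1.4, 0.9, 5.8]
gripper_width: 0.603
```

Request:
play_rows(
  plan=[
    [1,0,0,0,-0.2],
    [1.5,0,0,0,-0.2],
    [1.5,0,0,0,-0.2],
  ],
)

```text
time: 4.03
tool_pos: [0.5162, -0.1601, -0.0033]
tool_rot: [0.519, 0.48, 0.519, -0.48]
contact_force: [-6.8, 2.5, 14.1]
gripper_width: 0.598
```

Request:
play_rows(
  plan=[
    [-5.5,0,0,0,-0.2],
    [-5.5,0,-4,0,-0.2],
    [-5.5,0,-8,0,-0.2],
    [-5.5,0,-11,0,-0.2],
    [-5.5,0,-14,0,-0.2],
    [-5.5,0,-17,0,-0.2],
    [-5.5,0,-20,0,-0.2],
    [-5.5,0,-23,0,-0.2],
  ],
)

```text
time: 5.03
tool_pos: [0.5142, -0.1373, 0.0003]
tool_rot: [0.519, 0.48, 0.519, -0.481]
contact_force: [-0.2, -3.7, -2.2]
gripper_width: 0.6
```

Request:
play_rows(
  plan=[
    [0,0,-3,0,-0.2],
    [0,0,-6,0,-0.2],
    [0,0,-9,0,-0.2],
    [0,0,-12,0,-0.2],
    [0,0,-13.5,0,-0.2],
    [0,0,-13.5,0,-0.2],
  ],
)

```text
time: 5.78
tool_pos: [0.5131, -0.1232, 0.0003]
tool_rot: [0.519, 0.48, 0.519, -0.48]
contact_force: [0.2, -2.9, -1.8]
gripper_width: 0.603
```

```bash
cat >> h.py <<'E'
O=np.array([631.7,-55.3]); A=0.077
def jig(p):
    d=np.array(p)-O; c,s=np.cos(A),np.sin(A); return np.round([c*d[0]+s*d[1],-s*d[0]+c*d[1]],1)
def look(save=None):
    s=manip.state(); print('tcp jig',jig(s['tool_pos'][:2]*1e3),s['tool_pos'][2],s['time'],s['contact_force'])
    f=grab('wrist',save)
    for k,z in [('copper',.01),('yellow',.022),('steel',.02),('blue',.006)]:
        for b in blobs(f,k,z): print('  ',*b, 'jig',jig(b[1]))
    return f
E
python3 -c "
from h import *
look('w2.png')"
```

```text
tcp jig [-123.5  -58.6] 0.0002706694622920669 5.775 [ 0.19537084 -2.92212425 -1.76976215]
   copper [ 395.6 -176.6] [60.7 28.6] 80.2 2990.5 jig [-244.7 -102.8]
   copper [509.3 -91. ] [109.6  41.7] 4.4 24513.0 jig [-124.8  -26.2]
   copper [618.3 -58.9] [3.9 6.1] 18.7 120.5 jig [-13.6  -2.6]
   copper [505.5 -41.8] [109.6  42. ] 4.4 34801.0 jig [-124.8   23.2]
   steel [ 632.9 -156. ] [ 6.6 11. ] 53.5 214.0 jig [  -6.5 -100.5]
   steel [619.9 -96.2] [30.  80.1] 4.4 8255.0 jig [-14.9 -39.9]
   steel [604.9 -38.2] [ 8.8 36.3] 4.7 1273.0 jig [-25.4  19.1]
   blue [ 644.5 -155.4] [25.6 51.4] 53.5 1853.5 jig [   5.1 -100.8]
   blue [ 612.1 -124.3] [ 3.1 28.4] 4.2 270.5 jig [-24.8 -67.3]
```

View pics/w2.png

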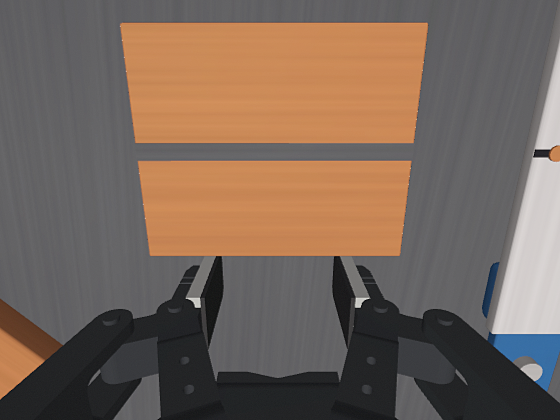

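The plate is now aligned with the jig (4.4°), with its groove about 1.5 mm right of the seam line. I'll push a little more, back off, rise and go behind it.

Request:
play_rows(
  plan=[
    [0,0,-0.8,0,-0.2],
    [0,0,-1.5,0,-0.2],
    [0,0,-1.5,0,-0.2],
    [0,0,10,0,-0.2],
    [0,0,20,0,-0.2],
    [-40,0,20,0,-0.2],
    [-80,0,20,0,-0.2],
    [-80,0,20,0,-0.2],
  ],
)

```text
time: 6.82
tool_pos: [0.5176, -0.1451, 0.0846]
tool_rot: [0.521, 0.482, 0.516, -0.479]
contact_force: [0.6, -0.8, -0.8]
gripper_width: 0.597
```

Request:
play_rows(
  plan=[
    [0,-10,-10,0.18,-0.2],
    [0,-20,-20,0.36,-0.2],
    [0,-30,-30,0.54,-0.2],
    [0,-40,-40,0.72,-0.2],
    [0,-50,-50,0.9,-0.2],
    [0,-60,-60,1.08,-0.2],
    [0,-70,-78,1.26,-0.2],
    [0,-77,-78,1.44,-0.2],
  ],
)

```text
time: 7.82
tool_pos: [0.4305, -0.0707, 0.0788]
tool_rot: [-0.071, -0.703, -0.072, 0.704]
contact_force: [0.2, 0.1, -0.4]
gripper_width: 0.604
```

Request:
play_rows(
  plan=[
    [0,0,0,0.131,-0.2],
    [0,0,0,0.131,-0.2],
  ],
)

```text
time: 8.07
tool_pos: [0.4312, -0.0715, 0.0793]
tool_rot: [-0.027, -0.706, -0.028, 0.707]
contact_force: [0.3, -0.5, 0.2]
gripper_width: 0.6
```

```bash
python3 -c "
from h import *
look('w3.png')
s=manip.state();print(R.from_quat(np.roll(s['tool_rot'],-1)).as_matrix().round(4))"
```

```text
tcp jig [-201.1   -0.8] 0.07929723456695198 8.075 [ 0.2908692  -0.51523059  0.18083454]
   copper [ 339.9 -248.6] [56.4  7.8] 53.4 361.0 jig [-305.8 -170.3]
   copper [ 325.7 -105.3] [56.3 61.8] 89.9 2535.5 jig [-308.9  -26.3]
   copper [348.4  33.7] [40.4 19.7] 75.8 703.0 jig [-275.6  110.5]
   copper [ 374.3 -183.1] [66.2 42.1] 46.8 3211.5 jig [-266.5 -107.6]
   copper [377.4  19.8] [52.7 33.2] 75.6 2755.0 jig [-247.8   94.4]
   copper [492.7 -37. ] [7.8 8. ] 2.2 68.0 jig [-137.2   28.9]
   copper [507.6 -90. ] [106.1  42.1] 4.4 12446.0 jig [-126.4  -25.1]
   copper [503.8 -40.8] [106.1  42.1] 4.4 5320.5 jig [-126.4   24.3]
   steel [366.2 -17.2] [7.3 9.6] 4.5 62.0 jig [-261.8   58.4]
[[-1.500e-03  7.870e-02 -9.969e-01]
 [ 8.000e-04 -9.969e-01 -7.870e-02]
 [-1.000e+00 -9.000e-04  1.400e-03]]
```

View pics/w3.png

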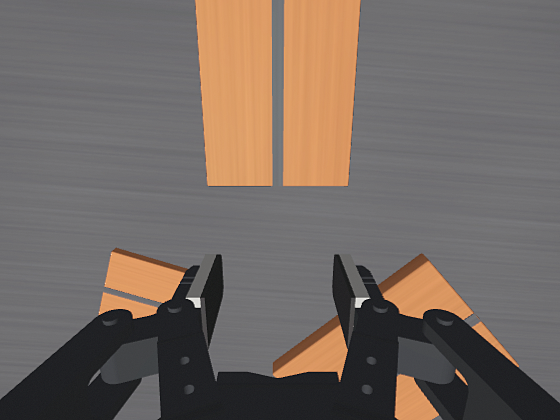

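The plate is aligned, with its groove within about 0.5 mm of the jig axis, and the fingers are squarely behind it. Now down, then push.

Request:
play_rows(
  plan=[
    [30,0,0,0,-0.2],
    [60,0,0,0,-0.2],
    [74,0,0,0,-0.2],
    [79,0,0,0,-0.2],
    [79,0,0,0,-0.2],
  ],
)

```text
time: 8.75
tool_pos: [0.4324, -0.0719, 0.0017]
tool_rot: [0.027, 0.707, 0.027, -0.706]
contact_force: [0.9, 0.3, 0.5]
gripper_width: 0.601
```

Request:
play_rows(
  plan=[
    [0,0,-4,0,-0.2],
    [0,0,-8,0,-0.2],
    [0,0,-12,0,-0.2],
    [0,0,-16,0,-0.2],
    [0,0,-20,0,-0.2],
    [0,0,-24,0,-0.2],
    [0,0,-28,0,-0.2],
    [0,0,-32,0,-0.2],
  ],
)

```text
time: 9.75
tool_pos: [0.4614, -0.0691, 0.0011]
tool_rot: [-0.027, -0.704, -0.028, 0.709]
contact_force: [-11.1, -0.7, 9.1]
gripper_width: 0.6
```

Request:
play_rows(
  plan=[
    [0,0,-4,0,-0.2],
    [0,0,-8,0,-0.2],
    [0,0,-11,0,-0.2],
    [0,0,-11,0,-0.2],
  ],
)

```text
time: 10.25
tool_pos: [0.473, -0.0683, 0.0012]
tool_rot: [-0.027, -0.704, -0.028, 0.709]
contact_force: [-8.4, 0.7, 7.8]
gripper_width: 0.601
```

```bash
python3 -c "
from h import *
look('w4.png')
for n in ['scene','side']:
  for b in blobs(grab(n),'copper',.01): print(n,*b,jig(b[1]))"
```

```text
tcp jig [-159.2   -0.8] 0.0011530209599517928 10.25 [-8.37880183  0.68078187  7.75658225]
   copper [ 397.1 -154.6] [ 7.  12.7] 4.5 123.5 jig [-241.5  -81. ]
   copper [388.8   0.6] [14.6 26.1] 4.5 695.5 jig [-237.9   74.4]
   copper [535.  -87.5] [98.9 42.2] 4.4 27349.5 jig [-98.9 -24.7]
   copper [531.2 -38.3] [98.9 42.2] 4.4 27368.5 jig [-98.9  24.7]
scene copper [533.8 -60.9] [104.2  96.8] 4.7 843.0 [-98.    1.9]
scene copper [361.7  17.4] [79.6 67.8] 75.7 358.0 [-263.6   93.3]
scene copper [ 525.3 -304.7] [112.8 105. ] 33.3 613.0 [-125.3 -240.5]
side copper [352.6  20.1] [81.4 67.5] 75.6 609.5 [-272.5   96.6]
side copper [ 313.  -170.4] [127.8 162. ] 46.8 1748.0 [-326.6  -90.2]
side copper [537.3 -58.2] [112.7 101.8] 4.1 728.5 [-94.3   4.4]
```

View pics/w4.png

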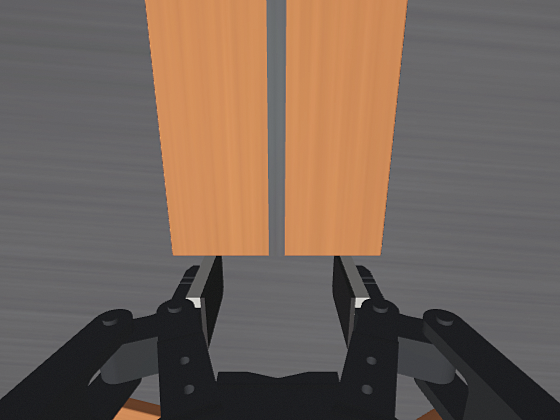

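The plate is centred (y ≈ 0.0) and aligned, with its rear edge at jig x = -148 mm. It needs 81 mm more, so I'll push 72 mm and then approach contact slowly.

Request:
play_rows(
  plan=[
    [0,0,-4.5,0,-0.2],
    [0,0,-9,0,-0.2],
    [0,0,-13.5,0,-0.2],
    [0,0,-18,0,-0.2],
    [0,0,-22.5,0,-0.2],
    [0,0,-27,0,-0.2],
    [0,0,-31.5,0,-0.2],
    [0,0,-36,0,-0.2],
  ],
)

```text
time: 11.4
tool_pos: [0.5083, -0.0655, 0.0009]
tool_rot: [-0.027, -0.704, -0.028, 0.709]
contact_force: [-10.4, -0.6, 7.6]
gripper_width: 0.598
```

Request:
play_rows(
  plan=[
    [0,0,-4.5,0,-0.2],
    [0,0,-9,0,-0.2],
    [0,0,-13.5,0,-0.2],
    [0,0,-18,0,-0.2],
    [0,0,-22.5,0,-0.2],
    [0,0,-27,0,-0.2],
    [0,0,-31.5,0,-0.2],
    [0,0,-34,0,-0.2],
  ],
)

```text
time: 12.4
tool_pos: [0.5424, -0.0629, 0.001]
tool_rot: [-0.027, -0.704, -0.028, 0.709]
contact_force: [-10.0, -0.1, 7.4]
gripper_width: 0.598
```

```bash
python3 -c "
from h import *
look('w5.png')"
```

```text
tcp jig [-89.7  -0.7] 0.0009735942404622208 12.4 [-10.00855843  -0.09290504   7.4016981 ]
   copper [578.7 -84.2] [47.1 42.3] 4.4 10728.0 jig [-55.1 -24.7]
   copper [574.9 -34.9] [47.2 42.3] 4.4 10722.5 jig [-55.1  24.7]
   copper [609.  -57.4] [6.5 5.5] 4.4 192.0 jig [-22.8  -0.3]
   copper [632.9 -55.5] [6.4 5.9] 4.4 228.0 jig [ 1.2 -0.3]
   steel [629.  -96.7] [47.3 78.2] 4.4 33329.0 jig [ -5.9 -41.1]
   steel [622.8 -15.4] [47.3 78.4] 4.4 33168.0 jig [-5.8 40.5]
   blue [ 639.6 -155.3] [33.2 21.9] 4.4 4207.5 jig [   0.2 -100.3]
   blue [624.5  43.3] [33.6 19.8] 4.1 3852.0 jig [ 0.4 98.9]
```

Request:
play_rows(
  plan=[
    [0,0,-2,0,-0.2],
    [0,0,-4,0,-0.2],
    [0,0,-6,0,-0.2],
    [0,0,-8,0,-0.2],
    [0,0,-9.5,0,-0.2],
    [0,0,-9.5,0,-0.2],
  ],
)

```text
time: 13.2
tool_pos: [0.5519, -0.0622, 0.001]
tool_rot: [-0.027, -0.704, -0.028, 0.709]
contact_force: [-7.8, -1.2, 6.1]
gripper_width: 0.603
```

Request:
play_rows(
  plan=[
    [0,0,-0.7,0,-0.2],
    [0,0,-1.4,0,-0.2],
    [0,0,-1.4,0,-0.2],
  ],
)

```text
time: 13.58
tool_pos: [0.5531, -0.0621, 0.001]
tool_rot: [-0.027, -0.704, -0.028, 0.709]
contact_force: [-9.3, -1.1, 6.9]
gripper_width: 0.6
```

Request:
play_rows(
  plan=[
    [0,0,-0.7,0,-0.2],
    [0,0,-1.4,0,-0.2],
    [0,0,-1.4,0,-0.2],
  ],
)

```text
time: 13.95
tool_pos: [0.5545, -0.062, 0.001]
tool_rot: [-0.027, -0.704, -0.028, 0.709]
contact_force: [-9.0, -0.1, 6.7]
gripper_width: 0.6
```

Request:
play_rows(
  plan=[
    [0,0,-0.5,0,-0.2],
    [0,0,-1,0,-0.2],
    [0,0,-1,0,-0.2],
  ],
)

```text
time: 14.32
tool_pos: [0.5546, -0.062, 0.001]
tool_rot: [-0.027, -0.703, -0.028, 0.71]
contact_force: [-12.7, -1.5, 9.9]
gripper_width: 0.601
```

Request:
play_rows(
  plan=[
    [0,0,-0.5,0,-0.2],
    [0,0,-1,0,-0.2],
    [0,0,-1,0,-0.2],
  ],
)

```text
time: 14.7
tool_pos: [0.5546, -0.062, 0.0009]
tool_rot: [-0.027, -0.702, -0.028, 0.711]
contact_force: [-17.3, -2.1, 12.7]
gripper_width: 0.605
```

The tool stopped and the force rose from 9 to 17 N, so the plate is against the stop. Now I back off, raise the hand and check.

Request:
play_rows(
  plan=[
    [0,0,2,0,-0.2],
    [0,0,8,0,-0.2],
    [0,0,20,0,-0.2],
    [0,0,35,0,-0.2],
    [-40,0,35,0,-0.2],
    [-90,0,35,0,-0.2],
    [-130,0,35,0,-0.2],
    [-130,0,35,0,-0.2],
  ],
)

```text
time: 15.7
tool_pos: [0.5261, -0.0654, 0.1358]
tool_rot: [0.028, 0.71, 0.026, -0.704]
contact_force: [0.1, 0.6, -0.2]
gripper_width: 0.605
```

```bash
python3 -c "
from h import *
f=look('w6.png')
for n in ['scene','side']:
  g=grab(n,n+'6.png')
  for k,z in [('yellow',.022),('steel',.02)]:
    for b in blobs(g,k,z): print(n,*b,jig(b[1]))"
```

```text
tcp jig [-106.    -1.9] 0.13581988372863749 15.7 [ 0.0685742   0.57151334 -0.17132964]
   copper [ 308.5 -218.5] [60.4 40.9] 38.8 1160.0 jig [-334.8 -137.9]
   copper [ 360.2 -134.1] [32.7 41.2] 69.3 476.5 jig [-276.8  -57.7]
   copper [357.2 -16.3] [17.8 57.3] 75.7 568.0 jig [-270.7   60. ]
   copper [585.3 -83.8] [35.8 41.7] 4.3 2485.5 jig [-48.5 -24.8]
   copper [581.5 -34.4] [35.8 42.1] 4.3 2476.5 jig [-48.4  24.7]
   copper [668.1 -77.4] [ 3.1 41.8] 4.4 284.5 jig [ 34.6 -24.8]
   copper [664.4 -28. ] [ 3.1 41.8] 4.4 290.0 jig [34.7 24.7]
   steel [ 638.9 -161.9] [11.2 11.3] 72.4 206.5 jig [  -1.  -106.8]
   steel [622.7  50.7] [10.5 11.3] 87.0 200.0 jig [ -0.8 106.4]
   steel [631.7 -55.6] [ 59.4 159.7] 4.3 20093.0 jig [-0.  -0.3]
   blue [ 639.6 -161.3] [33.2 43.3] 4.4 2678.5 jig [  -0.3 -106.3]
   blue [623.5  50.2] [33.1 42.8] 4.4 2696.0 jig [-1.000e-01  1.058e+02]
scene yellow [696.4 -41.1] [ 24.1 125.3] 4.3 215.5 [65.6  9.2]
scene steel [1056.2  -42.6] [568.4 169.5] 90.0 14630.0 [424.2 -20. ]
scene steel [661.1 177. ] [102.9  43.7] 87.8 449.5 [ 47.2 229.4]
scene steel [640.8 -66.5] [ 84.1 188.9] 4.0 1238.0 [  8.2 -11.9]
side yellow [678.8 -38.6] [ 26.  142.5] 5.8 175.5 [48.2 13. ]
side yellow [ 512.8 -286.9] [88.4 82.8] 33.4 320.0 [-136.4 -221.8]
side steel [665.7 176.8] [ 39.2 109.7] 5.8 310.0 [ 51.8 228.8]
side steel [631.7 -65.4] [ 69.8 191.2] 6.8 765.5 [ -0.8 -10.1]
```

View pics/w6.png

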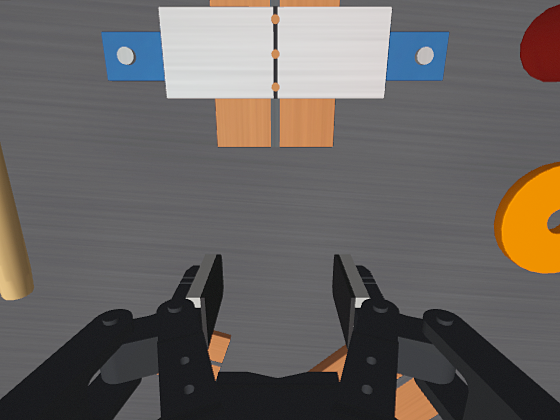

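View pics/scene6.png

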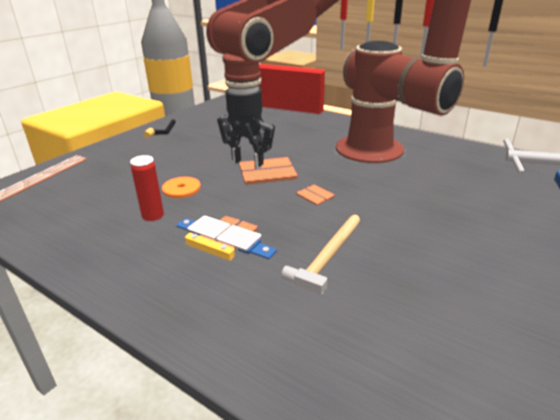

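The rear edge is at jig x = -66.4 mm (home is -67), the groove lines up with the seam within 0.3 mm, and the workpiece hasn't moved. The hand is clear, so I'm handing in.

```bash
python3 -c "
from plant import manip
print(manip.job_done())"
```

```text
the job is handed in; nothing more can be done
None
```

The middle-sized copper plate is pushed in under the workpiece and against the yellow stop, and I've handed the job in. I used the half-closed fingers, first sideways to centre and square it, then from behind to slide it home. The arm took about 16 s of the 61 s allowed.

**Last checks:**
- **Stop:** at the end the tool stopped moving while the push force rose from about 9 to 17 N. The plate's rear edge measured jig x = -66.4 mm against -67 mm nominal, with about 36.7 mm still sticking out. I did not see the contact line at the stop directly; I judged it from the force and the rear edge.
- **Groove:** it lies within about 0.3 mm of the seam, and the plate is square to the jig within about 0.1°.
- **Workpiece:** it measured the same before and after, within 0.3 mm.
- **Bystanders:** the hammer, can and disc look untouched in the final picture.
- **Hand:** it was about 0.14 m above the table, with contact force near zero.

The scene and side cameras put things up to about 15 mm off the wrist camera's positions. I used the wrist camera's values and took the other two only as before-and-after comparisons; none of the checks failed.

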